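# Count spindle washers through the tray gate

## Task

Push the three brass washers that lie on the deck of the wooden sorting tray through its narrow gate with your fingertips, strictly one after another, so that each drops into the slot behind the gate before the next one follows. Slide them only: do not pick any of them up. Leave the thread spool that stands on the tray, and the tape roll and the wax block beside it, where they are.

Things in the scene. Friction and masses are not known exactly. Their poses are not given: they have to be found in the camera images.
- tray: fixed wooden sorting tray, 256 x 256 mm, rim 66 mm high. Origin: on the bench under the tray; x points from the deck through the gate to the slot, z up. In its frame (mm): flat grey deck at height 56, x -125 to 63, y -120 to 120, with an 8 mm thick rim round it 10 mm higher than the deck; slot x 63 to 115, y -60 to 60, floor at height 6
- gate (a point): middle of the gate opening at deck height (56 mm above the bench), x 59 mm in the tray's frame; axes as the tray's, x is the way through. The gate, 42 mm wide in y, is the gap in the 8 mm thick wall (10 mm higher than the deck) across the deck's far edge, between two steel posts 8 mm across, 11 mm high. The deck ends at the wall's far face, 4 mm beyond this point
- slot (a point): centre of the floor of the open slot right behind the gate wall, 30 mm beyond the gate point along the tray's x and 50 mm below the deck; axes as the tray's. The slot is 52 mm long in x, 120 mm in y, and holds three washers however they lie
- washer_1: a loose brass spindle washer, flat ring 30 mm outside, 12 mm hole, 8 mm thick, about 40 g, lying flat on the tray's deck; the three are alike and may go in any order. Origin: centre of its underside as it starts (4 mm below its middle while it lies that way up)
- washer_2: a loose brass spindle washer, flat ring 30 mm outside, 12 mm hole, 8 mm thick, about 40 g, lying flat on the tray's deck; the three are alike and may go in any order. Origin: centre of its underside as it starts (4 mm below its middle while it lies that way up)
- washer_3: a loose brass spindle washer, flat ring 30 mm outside, 12 mm hole, 8 mm thick, about 40 g, lying flat on the tray's deck; the three are alike and may go in any order. Origin: centre of its underside as it starts (4 mm below its middle while it lies that way up)
- spool: bystander: wooden spool of copper-coloured thread, 24 mm diameter, 30 mm high, standing loose on the deck in the corner by the gate wall on the tray's +y side. Origin: centre of its underside
- tape_roll: bystander: black roll of tape, 60 mm diameter, 18 mm high, lying on the bench to one side of the tray. Origin: centre of its underside
- wax: bystander: green block of carving wax, 37 x 53 x 24 mm, loose on the bench on the tray's other side. Origin: centre of its underside

How it is judged (in metres and radians):
On the way, in this order (a step that is already met when the one before it is completed fails the run):
1. exactly one washer is down in the slot, the other two are still on the deck ((((x of washer_1 in the frame of tray between 0.063 and 0.115 m and y of washer_1 in the frame of tray between -0.06 and 0.06 m and z of washer_1 in the frame of tray below 0.046 m) and (x of washer_2 in the frame of tray below 0.063 m and z of washer_2 in the frame of tray above 0.05 m) and (x of washer_3 in the frame of tray below 0.063 m and z of washer_3 in the frame of tray above 0.05 m)) or ((x of washer_1 in the frame of tray below 0.063 m and z of washer_1 in the frame of tray above 0.05 m) and (x of washer_2 in the frame of tray between 0.063 and 0.115 m and y of washer_2 in the frame of tray between -0.06 and 0.06 m and z of washer_2 in the frame of tray below 0.046 m) and (x of washer_3 in the frame of tray below 0.063 m and z of washer_3 in the frame of tray above 0.05 m)) or ((x of washer_1 in the frame of tray below 0.063 m and z of washer_1 in the frame of tray above 0.05 m) and (x of washer_2 in the frame of tray below 0.063 m and z of washer_2 in the frame of tray above 0.05 m) and (x of washer_3 in the frame of tray between 0.063 and 0.115 m and y of washer_3 in the frame of tray between -0.06 and 0.06 m and z of washer_3 in the frame of tray below 0.046 m)))), for 0.2 s.
2. exactly two washers are down in the slot, the third is still on the deck ((((x of washer_1 in the frame of tray between 0.063 and 0.115 m and y of washer_1 in the frame of tray between -0.06 and 0.06 m and z of washer_1 in the frame of tray below 0.046 m) and (x of washer_2 in the frame of tray between 0.063 and 0.115 m and y of washer_2 in the frame of tray between -0.06 and 0.06 m and z of washer_2 in the frame of tray below 0.046 m) and (x of washer_3 in the frame of tray below 0.063 m and z of washer_3 in the frame of tray above 0.05 m)) or ((x of washer_1 in the frame of tray between 0.063 and 0.115 m and y of washer_1 in the frame of tray between -0.06 and 0.06 m and z of washer_1 in the frame of tray below 0.046 m) and (x of washer_2 in the frame of tray below 0.063 m and z of washer_2 in the frame of tray above 0.05 m) and (x of washer_3 in the frame of tray between 0.063 and 0.115 m and y of washer_3 in the frame of tray between -0.06 and 0.06 m and z of washer_3 in the frame of tray below 0.046 m)) or ((x of washer_1 in the frame of tray below 0.063 m and z of washer_1 in the frame of tray above 0.05 m) and (x of washer_2 in the frame of tray between 0.063 and 0.115 m and y of washer_2 in the frame of tray between -0.06 and 0.06 m and z of washer_2 in the frame of tray below 0.046 m) and (x of washer_3 in the frame of tray between 0.063 and 0.115 m and y of washer_3 in the frame of tray between -0.06 and 0.06 m and z of washer_3 in the frame of tray below 0.046 m)))), for 0.2 s.
At the end, for the whole second after the job is handed in: all three washers lie at rest inside the slot, each with its origin at least 10 mm below the deck height; spool, tape roll and wax block are within 20 mm of where they stood (x of washer_1 in the frame of tray between 0.063 and 0.115 m and y of washer_1 in the frame of tray between -0.06 and 0.06 m and z of each of washer_1, washer_2, washer_3 in the frame of tray below 0.046 m and x of washer_2 in the frame of tray between 0.063 and 0.115 m and y of washer_2 in the frame of tray between -0.06 and 0.06 m and x of washer_3 in the frame of tray between 0.063 and 0.115 m and y of washer_3 in the frame of tray between -0.06 and 0.06 m and linear speed of each of washer_1, washer_2, washer_3 below 0.02 m/s and distance of each of spool, tape_roll, wax from where it was at the start of the episode below 0.02 m); the robot touches nothing.
It fails at once if a washer is lifted more than 13 mm off the deck (z of any of washer_1, washer_2, washer_3 in the frame of tray above 0.069 m).
It fails at once if a washer goes over the gate wall instead of through the gate ((x of washer_1 in the frame of tray between 0.046 and 0.063 m and z of washer_1 in the frame of tray above 0.052 m and (y of washer_1 in the frame of tray above 0.021 m or y of washer_1 in the frame of tray below -0.021 m)) or (x of washer_2 in the frame of tray between 0.046 and 0.063 m and z of washer_2 in the frame of tray above 0.052 m and (y of washer_2 in the frame of tray above 0.021 m or y of washer_2 in the frame of tray below -0.021 m)) or (x of washer_3 in the frame of tray between 0.046 and 0.063 m and z of washer_3 in the frame of tray above 0.052 m and (y of washer_3 in the frame of tray above 0.021 m or y of washer_3 in the frame of tray below -0.021 m))).
It fails at once if the spool is disturbed (moved more than 20 mm) (distance of spool from where it was at the start of the episode above 0.02 m).
It fails at once if the tape roll is disturbed (moved more than 20 mm) (distance of tape_roll from where it was at the start of the episode above 0.02 m).
It fails at once if the wax block is disturbed (moved more than 20 mm) (distance of wax from where it was at the start of the episode above 0.02 m).
It also fails if it takes over 58 s, if anything falls off the work surface, if the arm or the gripper's body presses on something with over 40 N, if the wrist force passes 120 N, or if a joint passes its speed limit or range.

## Robot

A 6-joint arm with a two-finger parallel gripper is mounted at the origin on a cart in front of the work surface, level with it; the furniture and walls round the work are solid. World frame = base frame: x ahead of the robot, y to its left, z up, the work surface at z = 0. Lengths are in mm, angles in degrees, forces in N, time in s.
With the tool pointing down it reaches from about 300 to 850 mm from the base axis. Payload 4.2 kg.
Tool frame: the origin (TCP) lies on the centre line of the jaws, within the pads' length; the fingertips stand 11 mm ahead of it and the grasp point (between the pads) lies 8 mm behind it; z points along the fingers, y is the direction in which the jaws open and shut (so a half turn about z gives the same grasp; the last joint's range is limited). The gripper opens to 91 mm and grips with 3 to 60 N. Pads are 32 mm wide; open, the fingers measure 118 mm over their backs; the gripper's body (76 mm by 178 mm) begins 60 mm behind the grasp point.
Start: joints at [-66.578, 18.312, 89.639, -0, 72.044, -1.146], TCP at [239.078, -522.957, 224.976] pointing down, gripper open.
Joint ranges: [-177.97, 177.97], [-48.28, 115.42], [12.27, 149.76], [-77.06, 257.06], [2.81, 150.46], [-146.56, 146.56]. Speed limits (degrees/s): [147.25, 147.25, 180, 180, 180, 180].

## Interface

Orientations are given as [roll, pitch, yaw] about the fixed x, y, z axes, in that order (R = Rz(yaw) Ry(pitch) Rx(roll)).
In Python, from workcell import env, grab_frame gives the robot as it stands. The module is installed in compiled form; this text tells all that it offers.
- The arm moves only by the tool arm_command, never from a script. Its argument "series" is one flat list of numbers, 6 for each row, row after row: the shift along the world's x, y, z each as a share of 400 mm, from -1 to 1, then the turn, a rotation vector about the world's x, y, z each as a share of 45 degrees, from -1 to 1. A call has 1 to 20 rows; each row shifts and turns the commanded pose from where the row before left it; what a row does not reach is not made up. A row lasts 1/12 s, in which the tool goes at most 41.7 mm and 7.16 degrees, less where a joint would pass 70% of its speed; a pose out of reach is approached as far as the arm can. A call with a number of a shift or a turn outside -1 to 1 is refused whole. A call with a gripper value outside its range is refused whole. "hand" is the opening, from 0 (shut) to 1 (fully open), set as the call begins (left out, the last holds). The fingers move at their own pace and stop on an object; "newtons" is the grip in N (left out, the last holds). Time passes only in rows, so rows that do not move let the fingers close. It gives the time, the measured TCP pose, the force and the opening at its end, in the units of the state.
- env.state(): the state, without advancing time (a new reading comes with each control period).
- grab_frame(name): name is "side" or "top" or "wrist"; returns a dict with "frame" (480x640x3 uint8, red, green, blue), "intrinsics" (3x3 intrinsics, pixels), "R" (3x3) and "t" (3): a world point X has camera coordinates R X + t; the wrist camera has in their place "tool_from_camera" (4x4, takes a point from camera to tool coordinates, whose origin is the TCP and whose axes are the flange's). Camera axes: x right, y down, z forward; pixel columns grow to the right and rows downward; lengths in mm; the calibration is good to about 2 mm. The wrist camera is an equidistant fisheye: a pixel r from the principal point sees the ray r / f radians off the axis. A picture is of the moment at which its call begins: read the wrist's pose just before it. There is no depth.
- env.job_done(): hands the job in, once; it reports no verdict.
The state is a dict: "time_s": time; "qpos": joint angles; "qvel": joint speeds; "effort": joint torques, N m; "ee_pos": TCP position; "ee_rot": TCP orientation; "force": force on the tool from outside, world axes, zero at the start; "torque": the same for the moment, N m; "gripper_width": finger opening in mm.
Only numpy, scipy, OpenCV 4.12 (cv2) and the standard library are available. Lean on these libraries where they do the work, as an engineer would, in place of code of your own. Each camera call takes 0.05 s, during which the arm holds its last target.

## Working session

There is one attempt and no reset: what is moved stays moved. The work goes in short steps, Python scripts to look and compute and a tool call to move; the robot and the scene stay as the last step left them, time stands still between calls to the robot, and variables do not carry over. Pictures are saved under pics/ and viewed, and the job is handed in when it is done.

Besides the shell and the picture viewer there is one more tool, called after "Emit:" by a JSON object that holds its "method" and its "body". arm_command: Moves the arm, as the interface text tells. Shift numbers are shares of 400 mm and turn numbers shares of 45 degrees, none past 1 either way. Its arguments: {"type":"object","properties":{"series":{"type":"array"},"hand":{"type":"number"},"newtons":{"type":"number"}},"required":["series"]}

```bash
mkdir -p pics
python3 - <<'E'
from workcell import env, grab_frame
import cv2,pickle
s=env.state(); print(s)
for n in ("top","side"):
    f=grab_frame(n); pickle.dump(f,open(n+".pkl","wb")); cv2.imwrite(f"pics/{n}0.png",f["frame"][:,:,::-1]); print(n,f["intrinsics"],f["R"],f["t"])
E
```

```text
{'time_s': 0.0, 'qpos': array([-6.65777541e+01,  1.83508899e+01,  8.97054445e+01,  5.05992972e-04,
        7.20430421e+01, -1.14376016e+00]), 'qvel': array([ 0.04290462, -0.0680895 , -0.07294016, -0.00139287,  0.01652063,
       -0.11289835]), 'effort': array([-7.08728385e-04, -4.12464881e+01, -2.31975156e+01,  7.25385128e-02,
        4.56118758e-02, -1.74516681e-04]), 'ee_pos': array([ 238.88508853, -522.50597392,  224.1343024 ]), 'ee_rot': array([-1.79900653e+02, -2.46463800e-03,  2.45658475e+01]), 'force': array([-0.28434282, -0.59367614,  0.27629279]), 'torque': array([ 0.0161482 , -0.03388385, -0.0691089 ]), 'gripper_width': 91.2079111639384}
top [[518.59197832   0.         314.49967513]
 [  0.         518.59197832 234.44617628]
 [  0.           0.           1.        ]] [[-0.07003364 -0.99754126  0.00259338]
 [-0.97333386  0.06776438 -0.21915564]
 [ 0.21844105 -0.01787249 -0.97568647]] [ 73.95958198 620.75563059 825.82853303]
side [[451.2093807    0.         317.46825121]
 [  0.         451.2093807  240.42366201]
 [  0.           0.           1.        ]] [[ 0.99856814 -0.05086385  0.01656931]
 [-0.00545256 -0.40490065 -0.91434443]
 [ 0.053216    0.91294487 -0.40459823]] [-593.38150887   69.69802955  862.33013038]
```

View pics/top0.png

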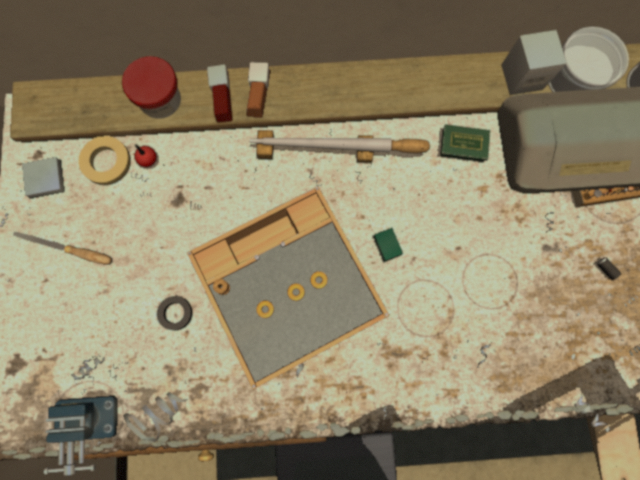

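View pics/side0.png

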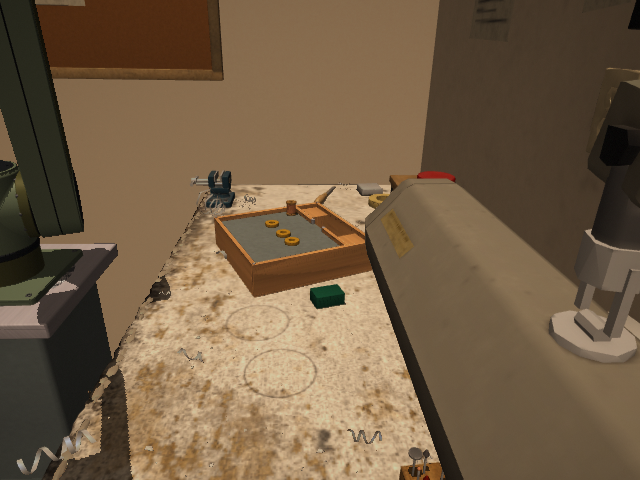

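The top view shows the tray with its corners near (190,252), (318,189), (386,314) and (257,385). The gate is at about (265,245) and the washers at (265,310), (296,292) and (320,280). The spool is at (221,286), the tape at (174,313) and the wax at (388,245).

```bash
cat > h.py <<'E'
import numpy as np,cv2,pickle
def ray(f,uv,z):
    K,R,t=f["intrinsics"],f["R"],f["t"]
    d=R.T@np.linalg.inv(K)@np.array([uv[0],uv[1],1.]); c=-R.T@t
    return c+d*(z-c[2])/d[2]
def proj(f,X):
    p=f["intrinsics"]@(f["R"]@np.asarray(X,float)+f["t"]); return p[:2]/p[2]
E
python3 - <<'E'
from h import *
f=pickle.load(open("top.pkl","rb")); im=f["frame"]
c=im[170:400,170:400]; cv2.imwrite("pics/crop.png",cv2.resize(c[:,:,::-1],None,fx=2.6,fy=2.6,interpolation=cv2.INTER_CUBIC))
hsv=cv2.cvtColor(im,cv2.COLOR_RGB2HSV)
for uv in [(190,252),(318,189),(386,314),(257,385)]: print("c",ray(f,uv,66).round(1))
for p in [(265,304),(296,287),(280,340),(320,330),(221,286),(240,228),(388,245)]: print(p,hsv[p[1],p[0]])
# deck
m=cv2.inRange(hsv,(0,0,40),(180,70,140)); roi=np.zeros_like(m); roi[185:390,185:390]=255; m&=roi
n,l,s,cc=cv2.connectedComponentsWithStats(m)
for i in np.argsort(-s[1:,4])[:3]+1: print(s[i],cc[i])
i=np.argmax(s[1:,4])+1
ct=max(cv2.findContours((l==i).astype(np.uint8),cv2.RETR_EXTERNAL,cv2.CHAIN_APPROX_NONE)[0],key=cv2.contourArea)
W=np.array([ray(f,q[0],56)[:2] for q in ct],np.float32); print(cv2.minAreaRect(W), cv2.boxPoints(cv2.minAreaRect(W)))
m=cv2.inRange(hsv,(12,140,110),(35,255,255)); roi[:]=0; roi[262:330,235:345]=255; m&=roi
n,l,s,cc=cv2.connectedComponentsWithStats(m)
for i in range(1,n):
  if s[i,4]>30: print("w",s[i],cc[i],ray(f,cc[i],62).round(1))
E
```

```text
c [609.1 245.8  66. ]
c [706.6  18.5  66. ]
c [480.6 -79.4  66. ]
c [381.5 141.1  66. ]
(265, 304) [ 22 170 179]
(296, 287) [ 22 170 176]
(280, 340) [ 26  41 137]
(320, 330) [ 27  39 132]
(221, 286) [ 17 111 103]
(240, 228) [ 17 137 183]
(388, 245) [ 69 110  88]
[  209   223   173   159 13895] [295.00460597 301.11061533]
[185 298   8  29 157] [187.55414013 312.66242038]
[372 228  18  35 106] [379.6509434  245.75471698]
((520.252197265625, 73.32206726074219), (185.84661865234375, 239.56129455566406), 23.827733993530273) [[386.8593    145.35321  ]
 [483.63922   -73.788895 ]
 [653.6451      1.2909241]
 [556.8652    220.43303  ]]
w [311 272  16  16 161] [318.55279503 279.47826087] [546.9  29.   62. ]
w [288 284  16  16 160] [295.4625  291.43125] [529.3  69.5  62. ]
w [257 301  16  16 163] [264.38650307 308.57055215] [504.2 123.5  62. ]
```

View pics/crop.png

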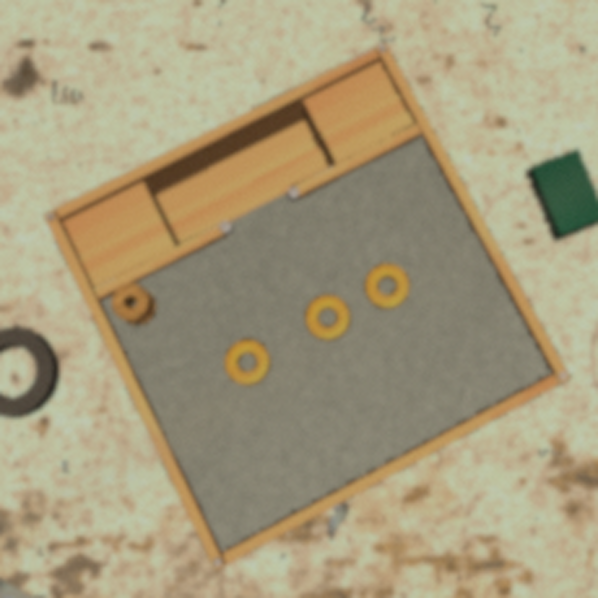

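Run:
```python
from h import *
f=pickle.load(open("top.pkl","rb")); g=pickle.load(open("side.pkl","rb")); im=f["frame"]
for uv in [(257.3,257.3),(282.7,243.8)]: print("post",ray(f,uv,67).round(1))
# deck edges by line fits on rim contour, z=66 outer: wood mask
hsv=cv2.cvtColor(g["frame"],cv2.COLOR_RGB2HSV)
m=cv2.inRange(hsv,(14,170,120),(35,255,255)); roi=np.zeros_like(m); roi[215:250,262:302]=255; m&=roi
n,l,s,cc=cv2.connectedComponentsWithStats(m)
for i in range(1,n):
  if s[i,4]>20: print("w side",s[i],cc[i].round(1),ray(g,cc[i],62).round(1))
c=g["frame"][190:310,200:390]; cv2.imwrite("pics/scrop.png",cv2.resize(c[:,:,::-1],None,fx=4,fy=4,interpolation=cv2.INTER_CUBIC))
th=np.radians(23.83); O=np.array([548.6,85.8]); R=np.array([[np.cos(th),np.sin(th)],[-np.sin(th),np.cos(th)]])
for n_,p,z in [("W1",(318.55,279.48),62),("W2",(295.46,291.43),62),("W3",(264.39,308.57),62),("spooltop",(220.5,285.5),86),("postL",(257.3,257.3),67),("postR",(282.7,243.8),67)]:
  print(n_,(R@(ray(f,p,z)[:2]-O)).round(1))
d=g
for a in [(-128,-128),(-128,128),(128,128),(128,-128)]:
  X=list(O+R.T@np.array(a))+[66]; print(a,proj(f,X).round(1),proj(g,X).round(1))
```

```text
post [591.6 130.9  67. ]
post [612.1  86.2  67. ]
w side [265 220  14   6  50] [271.4 222.2] [499.8 122.7  62. ]
w side [276 229  14   7  57] [282.9 231.8] [525.6  69.   62. ]
w side [285 237  14   7  60] [291.4 239.7] [543.1  28.5  62. ]
W1 [-24.5 -51.3]
W2 [-24.2  -7.1]
W3 [-25.4  52.4]
spooltop [39.6 98.5]
postL [57.6 23.9]
postR [ 58.3 -25.3]
(-128, -128) [388.  312.3] [256.9 263.6]
(-128, 128) [250.9 386.5] [217.3 215.9]
(128, 128) [184.8 249.5] [320.7 200.6]
(128, -128) [316.5 183.3] [379.7 239. ]
```

View pics/scrop.png

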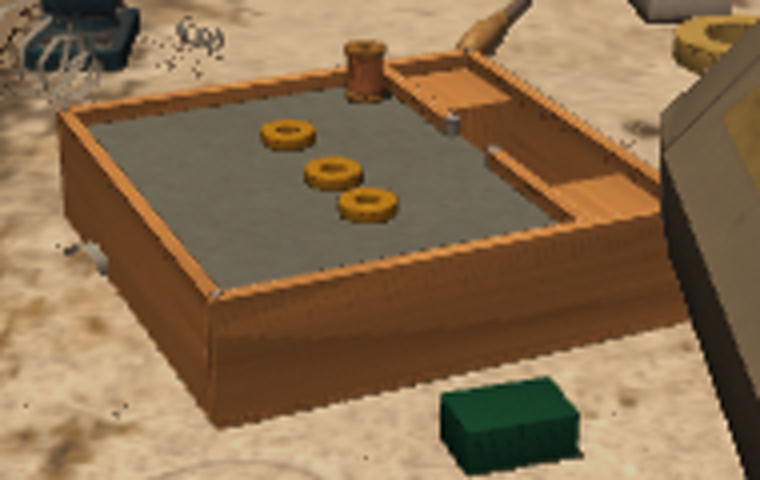

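Emit:
{"method": "arm_command", "body": {"series": [0.04, 0.09, 0, 0, 0, 0, 0.04, 0.09, 0, 0, 0, 0, 0.04, 0.09, 0, 0, 0, 0, 0.04, 0.09, 0, 0, 0, 0, 0.04, 0.09, -0.01, 0, 0, 0, 0.04, 0.09, -0.01, 0, 0, 0, 0.04, 0.09, -0.01, 0, 0, 0, 0.04, 0.09, -0.01, 0, 0, 0, 0.04, 0.09, -0.02, 0, 0, 0, 0.04, 0.09, -0.02, 0, 0, 0, 0.04, 0.09, -0.02, 0, 0, 0, 0.04, 0.09, -0.02, 0, 0, 0, 0.04, 0.09, -0.02, 0, 0, 0, 0.04, 0.09, -0.02, 0, 0, 0, 0.04, 0.09, -0.02, 0, 0, 0, 0.035, 0.09, -0.01, 0, 0, 0, 0, 0, 0, 0, 0, 0, 0, 0, 0, 0, 0, 0], "hand": 0.13, "newtons": 20}}

```text
time_s: 1.6
ee_pos: [493.0, 54.6, 148.2]
ee_rot: [-180.0, 0.1, 24.8]
force: [-0.0, -0.3, 0.0]
gripper_width: 11.8
```

Run:
```python
from workcell import env, grab_frame
import cv2,pickle
s=env.state(); print(s['time_s'],s['ee_pos'],s['ee_rot'],s['gripper_width'],s['qpos'],s['force'])
for n in ("top","side","wrist"):
    f=grab_frame(n); f['s']=s; pickle.dump(f,open(n+"1.pkl","wb")); cv2.imwrite(f"pics/{n}1.png",f["frame"][:,:,::-1])
print(f["intrinsics"],f["tool_from_camera"])
```

```text
1.6 [493.00195732  54.63172267 148.17540513] [-1.79982580e+02  9.82011861e-02  2.47970519e+01] 11.766188248826728 [ 5.00594006e+00  1.50594040e+01  1.06368744e+02 -1.97367948e-02
  5.86701525e+01  7.02191800e+01] [-0.04667165 -0.27177788  0.02943242]
[[371.64829954   0.         324.68400451]
 [  0.         371.64829954 243.15515271]
 [  0.           0.           1.        ]] [[-4.86867408e-05 -9.64277872e-01 -2.64892777e-01  7.39701365e+01]
 [ 9.99999927e-01 -1.47657726e-04  3.53714214e-04  2.64082642e-01]
 [-3.80192254e-04 -2.64892740e-01  9.64277808e-01 -1.59444815e+02]
 [ 0.00000000e+00  0.00000000e+00  0.00000000e+00  1.00000000e+00]]
```

View pics/wrist1.png

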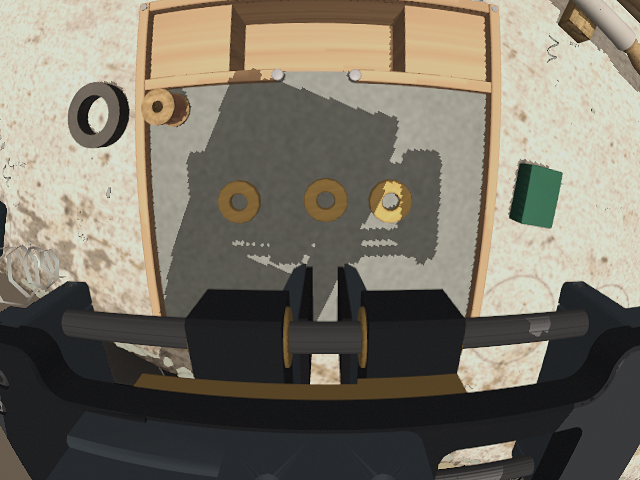

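View pics/top1.png

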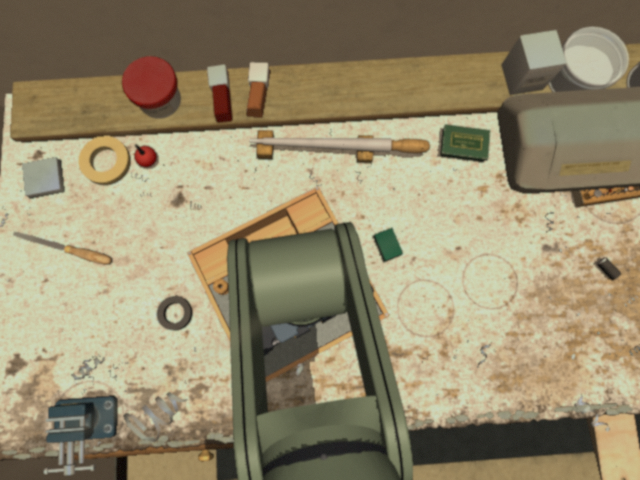

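View pics/side1.png

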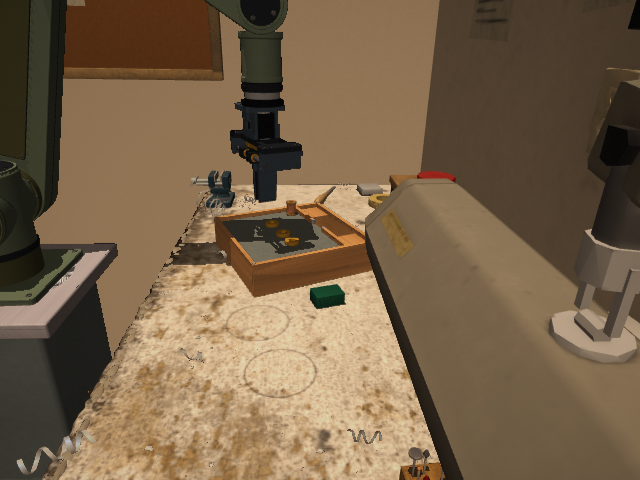

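The wrist view shows everything: washers at (239,201), (326,200) and (390,201), posts at (278,75) and (355,75), spool at (157,106).

```bash
cat >> h.py <<'E'
from scipy.spatial.transform import Rotation as Ro
def wray(f,uv,z):
    K=f["intrinsics"];s=f["s"];x=(uv[0]-K[0,2])/K[0,0];y=(uv[1]-K[1,2])/K[1,1];r=np.hypot(x,y)
    d=np.array([np.sin(r)*x/r,np.sin(r)*y/r,np.cos(r)]);T=f["tool_from_camera"]
    R=Ro.from_euler('xyz',s['ee_rot'],degrees=True).as_matrix()
    c=R@T[:3,3]+s['ee_pos'];d=R@T[:3,:3]@d
    return c+d*(z-c[2])/d[2]
def tray(p1,p2):
    "posts (+y,-y) -> origin,yaw"
    p1,p2=p1[:2],p2[:2];d=p1-p2;yaw=np.arctan2(-d[0],d[1]);c,s_=np.cos(yaw),np.sin(yaw)
    return (p1+p2)/2-59*np.array([c,s_]),np.degrees(yaw),np.array([[c,s_],[-s_,c]])
E
python3 - <<'E'
from h import *
f=pickle.load(open("wrist1.pkl","rb"));im=f["frame"]
hsv=cv2.cvtColor(im,cv2.COLOR_RGB2HSV)
m=cv2.inRange(hsv,(14,130,60),(35,255,255));roi=np.zeros_like(m);roi[170:232,205:425]=255;m&=roi
m=cv2.morphologyEx(m,cv2.MORPH_CLOSE,np.ones((3,3)))
for c in cv2.findContours(m,cv2.RETR_EXTERNAL,cv2.CHAIN_APPROX_NONE)[0]:
  if cv2.contourArea(c)>200:
    e=cv2.fitEllipse(c);print(np.round(e[0],1),np.round(e[1],1),wray(f,e[0],62).round(1))
L,Rr=wray(f,(278,75),67),wray(f,(354.5,75),67);print(L,Rr,np.linalg.norm(L-Rr))
O,yaw,M=tray(L,Rr);print(O,yaw)
for u in [(239,201),(325.5,200),(390,201)]: print(wray(f,u,63).round(1),(M@(wray(f,u,63)[:2]-O)).round(1))
# deck edges: left wall ~ (150,150), right (489,150), bottom of finger
for u in [(487,150),(153,150)]: print((M@(wray(f,u,57)[:2]-O)).round(1))
E
```

```text
[389.8 200.6] [41.3 41.6] [544.3  29.6  62. ]
[238.9 201.2] [40.8 41.2] [501.3 122.3  62. ]
[325.1 199.6] [42.2 42.4] [526.4  69.4  62. ]
[588.872114   131.42265359  67.        ] [609.04330451  86.94927335  67.        ] 48.8339889493903
[545.22608727  84.81563727] 24.396976739876244
[501.7 122.1  63. ] [-24.2  52. ]
[526.4  69.1  63. ] [-23.7  -6.5]
[544.2  29.6  63. ] [-23.7 -49.8]
[  14.5 -121.2]
[ 13.4 117.3]
```

Emit:
{"method": "arm_command", "body": {"series": [0, 0, -0.05, 0, 0, 0, 0, 0, -0.05, 0, 0, 0, 0, 0, -0.04, 0, 0, 0, 0, 0, -0.03, 0, 0, 0, 0, 0, -0.015, 0, 0, 0, 0, 0, -0.005, 0, 0, 0, 0, 0, 0, 0, 0, 0, 0, 0, 0, 0, 0, 0]}}

```text
time_s: 2.42
ee_pos: [493.6, 52.6, 73.7]
ee_rot: [180.0, -0.1, 24.5]
force: [-0.0, 0.6, -0.2]
gripper_width: 12.3
```

```bash
cat > look.py <<'E'
import sys
from workcell import env, grab_frame
from h import *
k=sys.argv[1]
s=env.state(); f=grab_frame("wrist"); f['s']=s; pickle.dump(f,open(f"w{k}.pkl","wb")); cv2.imwrite(f"pics/w{k}.png",f["frame"][:,:,::-1])
O=np.array([545.2,84.8]);y=np.radians(24.4);M=np.array([[np.cos(y),np.sin(y)],[-np.sin(y),np.cos(y)]])
print(s['time_s'],s['ee_pos'].round(1),s['ee_rot'].round(1),s['gripper_width'],s['force'].round(1),"tray TCP",(M@(s['ee_pos'][:2]-O)).round(1))
hsv=cv2.cvtColor(f["frame"],cv2.COLOR_RGB2HSV)
m=cv2.inRange(hsv,(17,140,50),(35,255,255));m=cv2.morphologyEx(m,cv2.MORPH_CLOSE,np.ones((3,3)))
for c in cv2.findContours(m,cv2.RETR_EXTERNAL,cv2.CHAIN_APPROX_NONE)[0]:
  if cv2.contourArea(c)>250:
    e=cv2.fitEllipse(c);p=wray(f,e[0],62);q=M@(p[:2]-O)
    if abs(q[0])<150 and abs(q[1])<115: print("blob",np.round(e[0],1),np.round(e[1],1),p.round(1),"tray",q.round(1))
E
python3 look.py 2
```

```text
2.4167 [493.6  52.6  73.7] [ 1.80e+02 -1.00e-01  2.45e+01] 12.29473295698086 [-0.   0.6 -0.2] tray TCP [-60.3  -8. ]
blob [315.2 386.3] [ 24.2 341.4] [439.7  33.5  62. ] tray [-117.3   -3.1]
blob [287.1 336.6] [ 8.2 59.6] [463.6  60.3  62. ] tray [-84.4  11.4]
blob [204.8 227.1] [55.6 57.4] [501.3 120.2  62. ] tray [-25.3  50.4]
blob [413.2 223.8] [53.  57.8] [544.7  28.7  62. ] tray [-23.7 -50.8]
blob [324.4 225.1] [59.5 59.9] [526.2  67.3  62. ] tray [-24.6  -8.1]
```

View pics/w2.png

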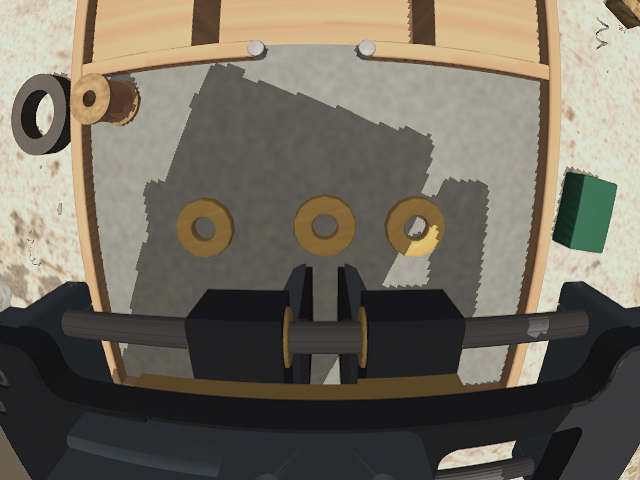

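Run:
```python
from h import *
f=pickle.load(open("w2.pkl","rb"))
L,R=wray(f,(256.5,47),67),wray(f,(367,47.5),67);O,yaw,M=tray(L,R);print(L,R,np.linalg.norm(L-R),O,yaw)
for p in [(526.2,67.3),(544.7,28.7),(501.3,120.2),f['s']['ee_pos'][:2]]: print((M@(np.array(p)-O)).round(1))
for u in [(542,200),(87,200)]: print((M@(wray(f,u,57)[:2]-O)).round(1))
```

```text
[589.52240213 129.45571037  67.        ] [609.18124555  84.29252842  67.        ] 49.256300393935355 [545.25462787  83.3264361 ] 23.522756790584122
[-23.9  -7.1]
[-22.3 -49.9]
[-25.6  51.4]
[-59.6  -7.6]
[  -7.9 -124.5]
[-11.5 124.7]
```

Emit:
{"method": "arm_command", "body": {"series": [0, 0, -0.008, 0, 0, 0, 0.005, 0.003, 0, 0, 0, 0, 0.01, 0.0058, 0, 0, 0, 0, 0.01, 0.0058, 0, 0, 0, 0, 0.01, 0.0058, 0, 0, 0, 0, 0.01, 0.0058, 0, 0, 0, 0, 0.01, 0.0058, 0, 0, 0, 0, 0.01, 0.0058, 0, 0, 0, 0, 0.01, 0.0058, 0, 0, 0, 0, 0.01, 0.0058, 0, 0, 0, 0, 0.01, 0.0058, 0, 0, 0, 0, 0.01, 0.0058, 0, 0, 0, 0, 0.01, 0.0058, 0, 0, 0, 0, 0.01, 0.0058, 0, 0, 0, 0, 0.01, 0.0058, 0, 0, 0, 0, 0.005, 0.003, 0, 0, 0, 0, 0, 0, 0, 0, 0, 0, 0, 0, 0, 0, 0, 0]}}

```text
time_s: 3.97
ee_pos: [549.2, 85.7, 69.7]
ee_rot: [180.0, -0.0, 24.6]
force: [0.6, 0.0, -0.3]
gripper_width: 12.0
```

```bash
sed -i 's/545.2,84.8/545.2,83.5/; s/24\.4)/23.9)/' look.py; python3 look.py 3
```

```text
3.9667 [549.2  85.7  69.7] [180.   -0.   24.6] 12.004282022038808 [ 0.6  0.  -0.3] tray TCP [4.5 0.4]
blob [314.6 386.3] [ 24.3 340.1] [497.9  68.   62. ] tray [-49.5   5. ]
blob [362.1 337.9] [ 8.2 59.6] [536.8  58.5  62. ] tray [-17.9 -19.5]
blob [287.1 337.4] [ 8.3 59.2] [521.   93.7  62. ] tray [-18.   19.2]
blob [323.9 238.3] [60.4 60.8] [576.8  98.3  62. ] tray [34.9  0.8]
```

View pics/w3.png

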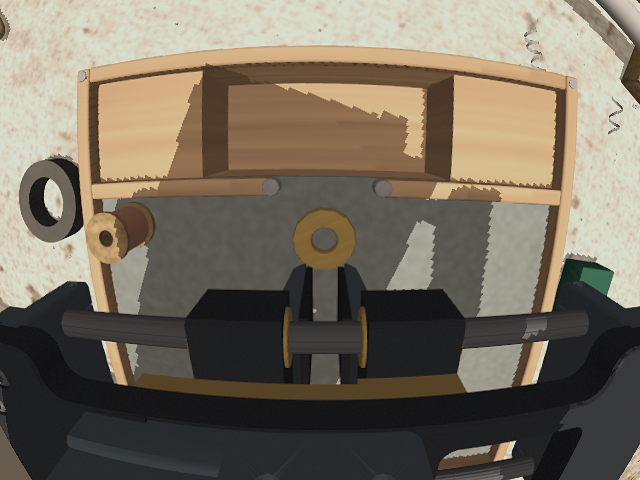

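Run:
```python
from h import *
f=pickle.load(open("w3.pkl","rb"))
L,R=wray(f,(271,186),67),wray(f,(382,187.5),67);O,yaw,M=tray(L,R);print(L,R,np.linalg.norm(L-R),O,yaw)
for p in [(576.8,98.3),f['s']['ee_pos'][:2]]: print((M@(np.array(p)-O)).round(1))
A,B=wray(f,(83,75),66),wray(f,(573,83),66);print(A,B,np.linalg.norm(A-B),np.degrees(np.arctan2(-(A-B)[0],(A-B)[1])))
```

```text
[589.97040439 129.97613754  67.        ] [609.72797129  85.21052108  67.        ] 48.93180833444558 [545.87261389  83.7704524 ] 23.814546348457686
[34.2  0.8]
[3.8 0.4]
[605.01327511 244.38137757  66.        ] [704.73342551  18.01411617  66.        ] 247.35853620551856 23.774629997729587
```

Emit:
{"method": "arm_command", "body": {"series": [0.005, 0.002, 0, 0, 0, 0, 0.01, 0.004, 0, 0, 0, 0, 0.01, 0.004, 0, 0, 0, 0, 0.01, 0.004, 0, 0, 0, 0, 0.01, 0.004, 0, 0, 0, 0, 0.01, 0.004, 0, 0, 0, 0, 0.01, 0.0042, 0, 0, 0, 0, 0.009, 0.004, 0, 0, 0, 0, 0.005, 0.002, 0, 0, 0, 0, 0, 0, 0, 0, 0, 0, 0, 0, 0, 0, 0, 0]}}

```text
time_s: 4.93
ee_pos: [580.8, 98.5, 69.7]
ee_rot: [180.0, 0.0, 24.6]
force: [-0.6, 1.1, -0.3]
gripper_width: 12.0
```

```bash
sed -i 's/545.2,83.5/545.8,83.7/; s/23\.9)/23.8)/' look.py; python3 look.py 4
```

```text
4.9333 [580.8  98.5  69.7] [180.    0.   24.6] 12.001392000781799 [-0.6  1.1 -0.3] tray TCP [38.  -0.5]
blob [314.9 386.3] [ 24.4 339.6] [529.6  80.7  62. ] tray [-16.    3.8]
blob [287.1 337. ] [ 8.3 60.1] [552.8 106.7  62. ] tray [15.7 18.2]
blob [324.4 183.6] [48.1 48.3] [631.7 121.6  62. ] tray [93.9  0. ]
```

View pics/w4.png

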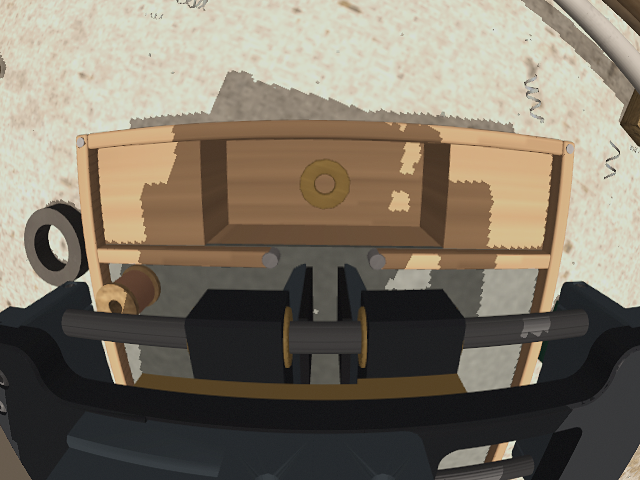

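Emit:
{"method": "arm_command", "body": {"series": [0, 0, 0.05, 0, 0, 0, 0, 0, 0.05, 0, 0, 0, -0.0146, -0.0332, 0, 0, 0, 0.137, -0.0146, -0.0332, 0, 0, 0, 0.137, -0.0146, -0.0332, 0, 0, 0, 0.137, -0.0146, -0.0332, 0, 0, 0, 0.137, -0.0146, -0.0332, 0, 0, 0, 0.137, -0.0146, -0.0332, 0, 0, 0, 0.137, -0.0146, -0.0332, 0, 0, 0, 0.137, -0.0146, -0.0332, 0, 0, 0, 0.137, 0, 0, 0, 0, 0, 0, 0, 0, 0, 0, 0, 0]}}

```text
time_s: 5.98
ee_pos: [533.8, -8.0, 110.0]
ee_rot: [180.0, -0.0, 73.7]
force: [-0.2, 0.3, 0.3]
gripper_width: 11.8
```

```bash
python3 look.py 5
```

```text
5.9833 [533.8  -8.  110. ] [180.   -0.   73.7] 11.845238352941688 [-0.2  0.3  0.3] tray TCP [-48.  -79.1]
blob [324.4 209.7] [49.3 49.6] [543.7  27.2  62. ] tray [-24.7 -50.8]
```

View pics/w5.png

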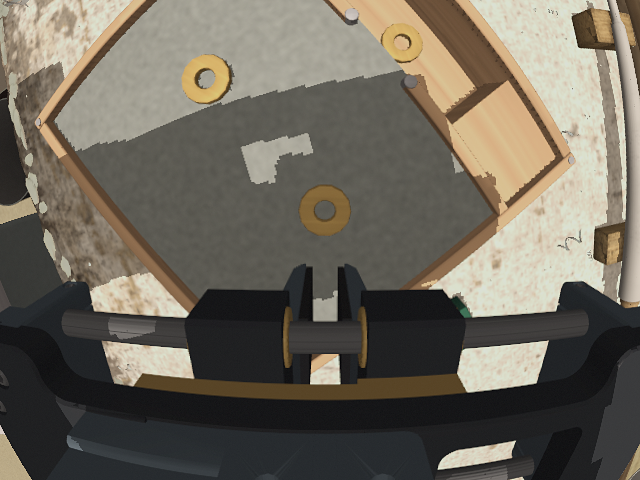

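Emit:
{"method": "arm_command", "body": {"series": [0, 0, -0.05, 0, 0, 0, 0, 0, -0.04, 0, 0, 0, 0, 0, -0.01, 0, 0, 0, 0, 0, 0, 0, 0, 0, 0.0033, 0.0114, 0, 0, 0, 0, 0.0033, 0.0114, 0, 0, 0, 0, 0.0033, 0.0114, 0, 0, 0, 0, 0.0033, 0.0114, 0, 0, 0, 0, 0.0033, 0.0114, 0, 0, 0, 0, 0.0033, 0.0114, 0, 0, 0, 0, 0.0033, 0.0114, 0, 0, 0, 0, 0.0033, 0.0114, 0, 0, 0, 0, 0.0033, 0.0114, 0, 0, 0, 0, 0.0033, 0.0114, 0, 0, 0, 0, 0.0033, 0.0114, 0, 0, 0, 0, 0.0033, 0.0114, 0, 0, 0, 0, 0.0033, 0.0114, 0, 0, 0, 0, 0.0033, 0.0114, 0, 0, 0, 0, 0.0033, 0.0114, 0, 0, 0, 0, 0, 0, 0, 0, 0, 0]}}

```text
time_s: 7.7
ee_pos: [554.1, 61.5, 69.8]
ee_rot: [180.0, -0.0, 73.9]
force: [-1.0, -1.0, 0.6]
gripper_width: 11.6
```

```bash
python3 look.py 6
```

```text
7.7 [554.1  61.5  69.8] [180.   -0.   73.9] 11.627563356150867 [-1.  -1.   0.6] tray TCP [ -1.3 -23.7]
blob [315.3 386.3] [ 24.2 340.9] [533.9  11.1  62. ] tray [-40.1 -61.7]
blob [286.9 337.2] [ 8.1 58.9] [529.   45.6  62. ] tray [-30.7 -28.1]
blob [325.1 238.5] [60.2 60.9] [562.4  90.6  62. ] tray [18.  -0.4]
blob [185.7 213.9] [56.2 58.5] [501.6 120.9  62. ] tray [-25.4  51.9]
blob [415.6 142.6] [46.9 47.9] [614.3 122.5  62. ] tray [78.4  7.9]
```

View pics/w6.png

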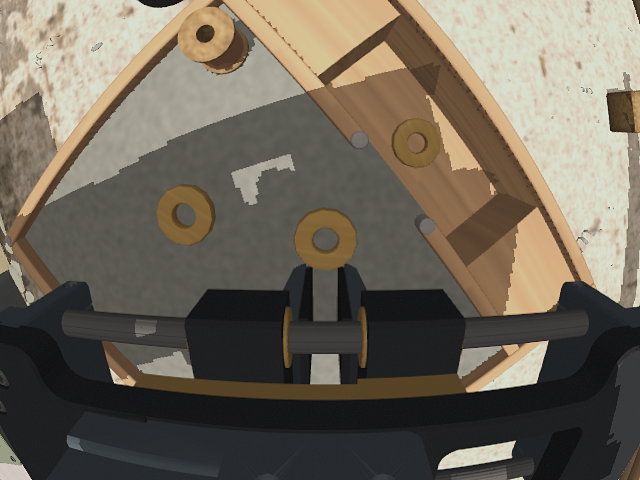

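Emit:
{"method": "arm_command", "body": {"series": [-0.0035, -0.012, 0, 0, 0, 0, -0.0035, -0.012, 0, 0, 0, 0, 0, 0, 0.03, 0, 0, 0, 0, 0, 0.03, 0, 0, 0, -0.0071, 0.0074, 0, 0, 0, -0.139, -0.0071, 0.0074, 0, 0, 0, -0.139, -0.0071, 0.0074, 0, 0, 0, -0.139, -0.0071, 0.0074, 0, 0, 0, -0.139, -0.0071, 0.0074, 0, 0, 0, -0.139, -0.0071, 0.0074, 0, 0, 0, -0.139, -0.0071, 0.0074, 0, 0, 0, -0.139, -0.0071, 0.0074, 0, 0, 0, -0.139, 0, 0, 0, 0, 0, 0, 0, 0, 0, 0, 0, 0]}}

```text
time_s: 8.92
ee_pos: [528.1, 74.2, 93.8]
ee_rot: [180.0, 0.0, 24.0]
force: [-0.0, -0.3, -0.8]
gripper_width: 11.7
```

```bash
python3 look.py 7
```

```text
8.9167 [528.1  74.2  93.8] [180.   0.  24.] 11.683992480243223 [-0.  -0.3 -0.8] tray TCP [-20.1  -1.5]
blob [314.5 386.2] [ 24.4 339.5] [459.5  50.3  62. ] tray [-92.5   4.3]
blob [287.3 336.9] [ 8.4 59.8] [486.5  79.4  62. ] tray [-56.  20.]
blob [230.4 278.6] [26.6 50.4] [507.4 122.6  62. ] tray [-19.4  51.1]
blob [323.1 212.5] [53.5 54.2] [562.6  90.1  62. ] tray [18.  -0.9]
blob [319.8 102.8] [18.3 43.4] [614.  114.8  62. ] tray [74.9  0.9]
```

View pics/w7.png

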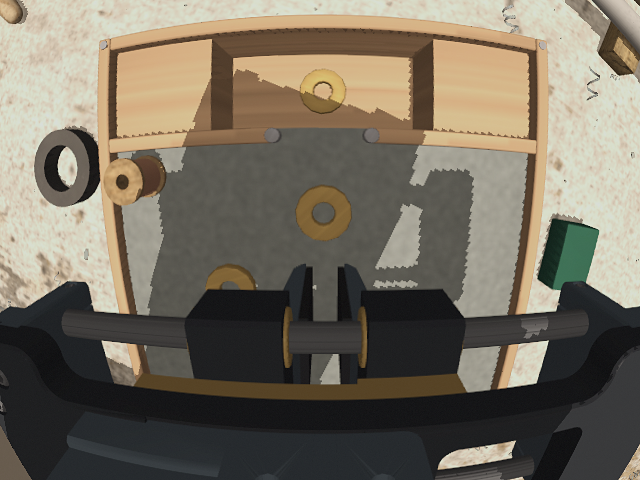

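Emit:
{"method": "arm_command", "body": {"series": [0, 0, -0.03, 0, 0, 0, 0, 0, -0.025, 0, 0, 0, 0, 0, -0.005, 0, 0, 0, 0, 0, 0, 0, 0, 0, 0.0102, 0.0048, 0, 0, 0, 0, 0.0102, 0.0048, 0, 0, 0, 0, 0.0102, 0.0048, 0, 0, 0, 0, 0.0102, 0.0048, 0, 0, 0, 0, 0.0102, 0.0048, 0, 0, 0, 0, 0.0102, 0.0048, 0, 0, 0, 0, 0.0102, 0.0048, 0, 0, 0, 0, 0.0102, 0.0048, 0, 0, 0, 0, 0.0102, 0.0048, 0, 0, 0, 0, 0.0102, 0.0048, 0, 0, 0, 0, 0.0102, 0.0048, 0, 0, 0, 0, 0.0102, 0.0044, 0, 0, 0, 0, 0.0102, 0.0044, 0, 0, 0, 0, 0, 0, 0, 0, 0, 0, 0, 0, 0, 0, 0, 0, 0, 0, 0, 0, 0, 0]}}

```text
time_s: 10.63
ee_pos: [581.1, 99.3, 69.7]
ee_rot: [180.0, 0.0, 23.8]
force: [-0.4, 0.4, 1.3]
gripper_width: 11.9
```

```bash
python3 look.py 8
```

```text
10.6333 [581.1  99.3  69.7] [180.    0.   23.8] 11.89683758660633 [-0.4  0.4  1.3] tray TCP [38.6  0. ]
blob [314.4 386.3] [ 24.3 339.8] [529.6  82.4  62. ] tray [-15.3   5.3]
blob [362.1 337.7] [ 8.2 59.6] [568.5  72.3  62. ] tray [ 16.2 -19.6]
blob [286.9 337.4] [ 8.2 59.9] [553.  107.8  62. ] tray [16.3 19.2]
blob [336.8 179.2] [51.3 77.2] [636.4 117.4  62. ] tray [96.5 -5.7]
```

View pics/w8.png

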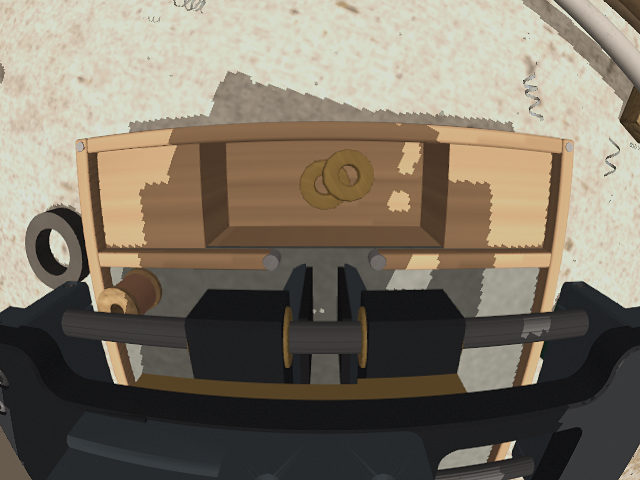

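Emit:
{"method": "arm_command", "body": {"series": [0, 0, 0.05, 0, 0, 0, 0, 0, 0.05, 0, 0, 0, -0.0356, 0.012, 0, 0, 0, -0.139, -0.0356, 0.012, 0, 0, 0, -0.139, -0.0356, 0.012, 0, 0, 0, -0.139, -0.0356, 0.012, 0, 0, 0, -0.139, -0.0356, 0.012, 0, 0, 0, -0.139, -0.0356, 0.012, 0, 0, 0, -0.139, -0.0356, 0.012, 0, 0, 0, -0.139, -0.0356, 0.012, 0, 0, 0, -0.139, 0, 0, 0, 0, 0, 0, 0, 0, 0, 0, 0, 0]}}

```text
time_s: 11.68
ee_pos: [467.3, 137.8, 110.1]
ee_rot: [-180.0, -0.0, -26.0]
force: [0.8, 0.3, 0.8]
gripper_width: 11.9
```

```bash
python3 look.py 9
```

```text
11.6833 [467.3 137.8 110.1] [-180.   -0.  -26.] 11.891547753795047 [0.8 0.3 0.8] tray TCP [-50.   81.2]
blob [362.2 338.2] [ 8.3 59.9] [415.5 135.6  62. ] tray [-98.3 100. ]
blob [325.1 208.8] [49.2 49.7] [500.7 120.5  62. ] tray [-26.4  51.8]
blob [259.7 -19.6] [ 54.1 112.4] [639.4  94.6  62. ] tray [ 90.  -27.8]
```

View pics/w9.png

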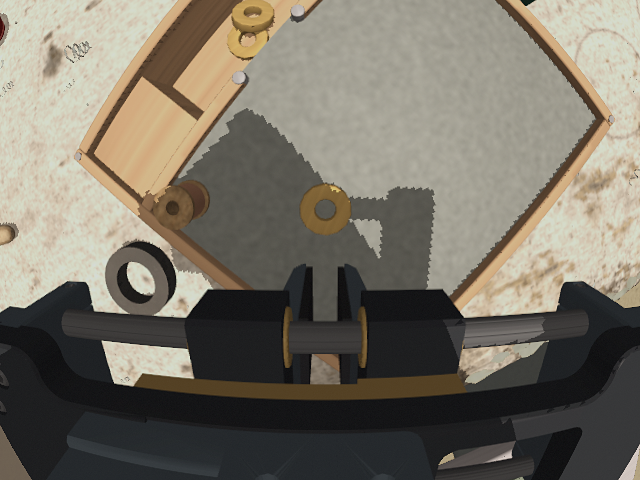

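Emit:
{"method": "arm_command", "body": {"series": [0, 0, -0.05, 0, 0, 0, 0, 0, -0.04, 0, 0, 0, 0, 0, -0.01, 0, 0, 0, 0, 0, 0, 0, 0, 0, 0.0112, -0.0055, 0, 0, 0, 0, 0.0112, -0.0055, 0, 0, 0, 0, 0.0112, -0.0055, 0, 0, 0, 0, 0.0112, -0.0055, 0, 0, 0, 0, 0.0112, -0.0055, 0, 0, 0, 0, 0.0112, -0.0055, 0, 0, 0, 0, 0.0112, -0.0055, 0, 0, 0, 0, 0.0112, -0.0055, 0, 0, 0, 0, 0.0112, -0.0055, 0, 0, 0, 0, 0.0112, -0.0055, 0, 0, 0, 0, 0.0112, -0.0055, 0, 0, 0, 0, 0.0112, -0.0055, 0, 0, 0, 0, 0.0112, -0.0055, 0, 0, 0, 0, 0.0112, -0.0055, 0, 0, 0, 0, 0.0112, -0.0055, 0, 0, 0, 0, 0, 0, 0, 0, 0, 0]}}

```text
time_s: 13.4
ee_pos: [535.7, 104.4, 69.8]
ee_rot: [-180.0, -0.1, -26.2]
force: [-0.5, 0.3, -0.2]
gripper_width: 12.2
```

```bash
python3 look.py 10
```

```text
13.4 [535.7 104.4  69.8] [-1.80e+02 -1.00e-01 -2.62e+01] 12.167960006309432 [-0.5  0.3 -0.2] tray TCP [-0.9 23. ]
blob [313.8 386.2] [ 24.5 338.5] [490.2 132.7  62. ] tray [-31.1  67.3]
blob [287.1 336.6] [ 8.4 59.9] [524.9 130.5  62. ] tray [-0.3 51.3]
blob [325.1 239.7] [60.6 60.7] [562.4  90.3  62. ] tray [17.9 -0.7]
blob [237.2 137.3] [47.3 63.2] [623.  104.8  62. ] tray [ 79.2 -11.9]
```

View pics/w10.png

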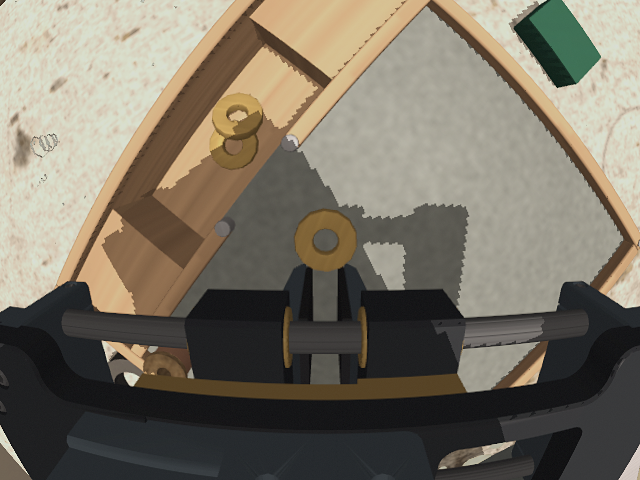

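Emit:
{"method": "arm_command", "body": {"series": [-0.0112, 0.0055, 0, 0, 0, 0, -0.0112, 0.0055, 0, 0, 0, 0, 0, 0, 0.03, 0, 0, 0, 0, 0, 0.03, 0, 0, 0, 0.0003, -0.0105, 0, 0, 0, 0.139, 0.0003, -0.0105, 0, 0, 0, 0.139, 0.0003, -0.0105, 0, 0, 0, 0.139, 0.0003, -0.0105, 0, 0, 0, 0.139, 0.0003, -0.0105, 0, 0, 0, 0.139, 0.0003, -0.0105, 0, 0, 0, 0.139, 0.0003, -0.0105, 0, 0, 0, 0.139, 0.0003, -0.0105, 0, 0, 0, 0.139, 0, 0, 0, 0, 0, 0, 0, 0, 0, 0, 0, 0]}}

```text
time_s: 14.62
ee_pos: [526.0, 75.8, 93.8]
ee_rot: [-180.0, 0.0, 23.7]
force: [0.0, 0.6, 0.1]
gripper_width: 11.8
```

```bash
python3 look.py 11
```

```text
14.6167 [526.   75.8  93.8] [-180.     0.    23.7] 11.812408061601085 [0.  0.6 0.1] tray TCP [-21.3   0.8]
blob [314.7 386.2] [ 24.4 339.8] [457.3  52.2  62. ] tray [-93.7   6.9]
blob [287.1 336.6] [ 8.2 59.5] [484.6  81.4  62. ] tray [-56.9  22.6]
blob [325.8 210.4] [53.7 53.9] [562.2  90.7  62. ] tray [17.9 -0.2]
blob [320.  100.4] [17.7 41.2] [613.3 116.3  62. ] tray [75.   2.6]
```

View pics/w11.png

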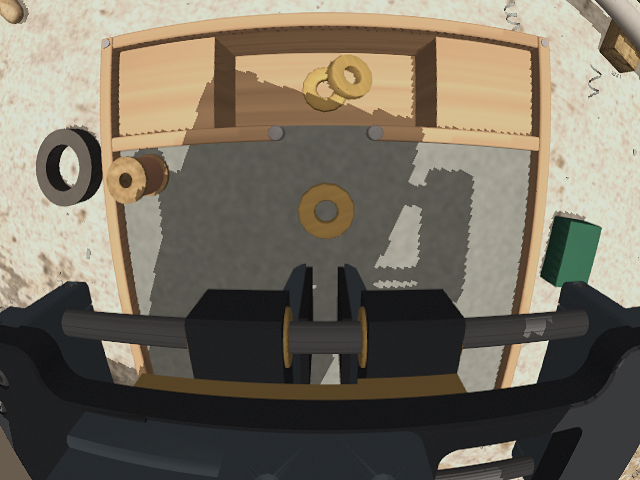

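Emit:
{"method": "arm_command", "body": {"series": [0, 0, -0.03, 0, 0, 0, 0, 0, -0.025, 0, 0, 0, 0, 0, -0.005, 0, 0, 0, 0, 0, 0, 0, 0, 0, 0.0106, 0.0045, 0, 0, 0, 0, 0.0106, 0.0045, 0, 0, 0, 0, 0.0106, 0.0045, 0, 0, 0, 0, 0.0106, 0.0045, 0, 0, 0, 0, 0.0106, 0.0045, 0, 0, 0, 0, 0.0106, 0.0045, 0, 0, 0, 0, 0.0106, 0.0045, 0, 0, 0, 0, 0.0106, 0.0045, 0, 0, 0, 0, 0.0106, 0.0045, 0, 0, 0, 0, 0.0106, 0.0045, 0, 0, 0, 0, 0.0106, 0.0045, 0, 0, 0, 0, 0.0106, 0.0046, 0, 0, 0, 0, 0.0106, 0.0046, 0, 0, 0, 0, 0, 0, 0, 0, 0, 0, 0, 0, 0, 0, 0, 0, 0, 0, 0, 0, 0, 0]}}

```text
time_s: 16.33
ee_pos: [581.5, 99.0, 69.7]
ee_rot: [180.0, 0.0, 23.9]
force: [0.8, 0.1, 0.3]
gripper_width: 12.2
```

```bash
python3 look.py 12
```

```text
16.3333 [581.5  99.   69.7] [180.    0.   23.9] 12.170211129583313 [0.8 0.1 0.3] tray TCP [38.8 -0.4]
blob [314.5 386.3] [ 24.3 340.4] [530.   82.1  62. ] tray [-15.1   4.9]
blob [362.2 337.6] [ 8.3 59. ] [569.  72.  62.] tray [ 16.5 -20. ]
blob [287.1 336.7] [ 8.4 59.6] [553.8 107.6  62. ] tray [16.9 18.6]
blob [335.5 180.9] [52.9 88.1] [635.8 117.4  62. ] tray [95.9 -5.5]
```

View pics/w12.png

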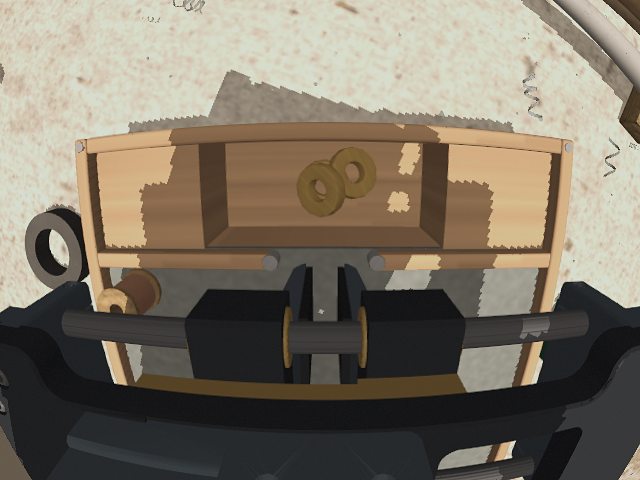

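The third washer has dropped, at about (321,188), leaning on the other two. I'll withdraw and check from a clear view.

Emit:
{"method": "arm_command", "body": {"series": [0, 0, 0.05, 0, 0, 0, 0, 0, 0.08, 0, 0, 0, 0, 0, 0.08, 0, 0, 0, -0.03, -0.06, 0.06, 0, 0, 0, -0.04, -0.08, 0.03, 0, 0, 0, -0.04, -0.09, 0, 0, 0, 0, -0.04, -0.09, 0, 0, 0, 0, -0.04, -0.09, 0, 0, 0, 0, -0.04, -0.09, 0, 0, 0, 0, -0.04, -0.09, 0, 0, 0, 0, -0.04, -0.09, 0, 0, 0, 0, -0.04, -0.09, 0, 0, 0, 0, -0.04, -0.09, 0, 0, 0, 0, -0.04, -0.09, 0, 0, 0, 0, -0.04, -0.09, 0, 0, 0, 0, 0, 0, 0, 0, 0, 0, 0, 0, 0, 0, 0, 0]}}

```text
time_s: 17.8
ee_pos: [392.6, -318.3, 189.7]
ee_rot: [-180.0, -0.0, 23.6]
force: [0.1, 0.2, 0.8]
gripper_width: 12.2
```

Run:
```python
from workcell import env, grab_frame
from h import *
print(env.state()['time_s'],env.state()['force'],env.state()['ee_pos'])
f=grab_frame("top");im=f["frame"];g=pickle.load(open("top.pkl","rb"))["frame"]
c=im[170:400,170:410]; cv2.imwrite("pics/end.png",cv2.resize(c[:,:,::-1],None,fx=2.5,fy=2.5,interpolation=cv2.INTER_CUBIC))
for n,(x0,y0,x1,y1) in dict(spool=(212,277,231,297),tape=(152,290,197,334),wax=(370,225,408,264)).items():
  a,b=[cv2.cvtColor(q[y0:y1,x0:x1],cv2.COLOR_RGB2GRAY).astype(np.float32) for q in (g,im)]
  print(n,cv2.phaseCorrelate(a,b),np.abs(a-b).mean())
```

```text
17.8 [0.09804824 0.21976078 0.83028566] [ 392.55701934 -318.34629367  189.68508237]
spool ((-0.012415109955162151, -0.08976069316176982), 1.002667607665062) 5.4526315
tape ((0.5179726282991481, 0.5115172974437279), 0.9562908577624663) 6.3676767
wax ((0.02519098197209857, 0.016180270730870916), 0.9839093470573426) 6.0303645
```

View pics/end.png

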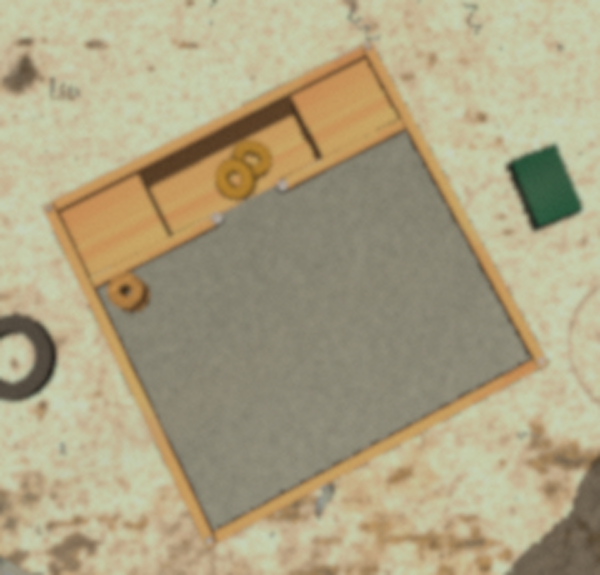

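Run:
```python
from workcell import env
from h import *
f=pickle.load(open("top.pkl","rb"))
L,R=ray(f,(257.3,257.3),67),ray(f,(282.7,243.8),67);O,y,M=tray(L,R)
for u in [(264.8,241.2),(271,233.6)]:
  for z in (16,26,40): print(u,z,(M@(ray(f,u,z)[:2]-O)).round(1))
env.job_done()
```

```text
(264.8, 241.2) 16 [89.6 -0.6]
(264.8, 241.2) 26 [87.3 -0.4]
(264.8, 241.2) 40 [84.1 -0.1]
(271, 233.6) 16 [ 96.8 -17.1]
(271, 233.6) 26 [ 94.4 -16.7]
(271, 233.6) 40 [ 91.  -16.2]
the job is handed in; nothing more can be done
```

I pushed all three washers through the gate one at a time, with the fingertips set about 12 mm apart as a cradle. The wrist camera showed each one down in the slot before I started on the next. I handed the job in at about 18 s.

- **Washers:** the last top view shows the deck empty and two washers visible in the slot, at tray (x, y) of about (88, 0) and (95, -17) mm. Both are inside the slot limits. The first washer is hidden under the one that fell last; I had seen it in the slot in earlier wrist views.
- **Heights:** I didn't measure how high the stacked washers sit. A stack of three starts from a floor 50 mm below the deck, so it should be well below the limit.
- **Bystanders:** the spool and wax block moved less than 0.1 px between the first and last top views. The tape roll's match read 0.5 px (about 1 mm), which I take as a lighting or noise effect, because the arm never went near it.
- **Robot:** it ended clear of everything, and the forces I read were about 1 N.
- **Disagreement:** the top and side cameras differed by about 4 mm in x. I used the wrist camera, which fell between them and agreed with the known spacing of the gate posts.

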